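# Shut the test guard and hold its locking pin through both bushings

## Task

Push the guard door of the grey test box shut until it snaps home on its catch. Then take the long pin out of the pin stand and thread it down through the bushing on the door and on through the bushing on the box below it, so that its tip comes out underneath; leave the short pin in the stand. Finish still holding the pin there by its head, upright, with its collar held about 14 mm above the door's bushing so that a lock-out tag can be slipped under it.

Things in the scene. Friction and masses are not known exactly. Their poses are not given: they have to be found in the camera images.
- test_guard: fixed grey box with open front and hinged door, 120 (x) x 200 (y) x 130 mm high. Origin: centre of its underside, on the bench. Its -x axis points out of the front, towards the robot; z up. The door hangs at the +y edge of the front, two bushing lugs stand out of the front near its -y edge. Position and yaw vary.
- guard_door (a joint): door angle about its upright hinge, rad: 0 shut, 1.5 fully open, starts at 0.65 to 1.1. Opening swings the free (-y) edge towards the robot, clockwise from above: at angle a, door and lug are turned by -a about z. Light friction, no spring. From 0.06 rad on a sprung catch resists (up to about 12 N at mid-door); past 0.03 rad it snaps home to 0 and stays.
- guard_hinge (a point): point on the upright hinge axis at the height of the door's top edge (130 mm above the bench). In test_guard's frame at (-68, 88, 130) mm; axes as test_guard.
- door_push (a point): point on the door's outer face, 85 mm from the hinge axis, 15 mm under the door's top edge; turns with the door, its -x axis is the outward normal. The panel is 10 mm thick (hinge axis in its mid-plane), 60 to 130 mm above the bench, and reaches 183 mm from the hinge axis. The door's lug begins 134 mm from the hinge axis.
- upper_bushing (a point): centre of the upper mouth (top face) of the bushing in the door's lug: aluminium block 44 x 38 x 16 mm with a vertical through bore of 13 mm with a 2 mm chamfer and a thin brass ring round the mouth; top face 116 mm above the bench. Turns with the door; axes as door_push, z up.
- lower_bushing (a point): centre of the upper mouth of the bushing fixed to the box: an equal block with an equal bore, top face 52 mm and underside 36 mm above the bench, free space below. With the door shut it lies exactly 64 mm below upper_bushing. Axes as test_guard.
- pin_stand: fixed grey plastic block 54 x 140 x 46 mm high with two blind upright holes (11.5 mm, 36 mm deep, floor 10 mm above the bench) at y = -40 and +40 mm from its middle. Origin: centre of its underside. Which pin stands in which hole varies.
- long_pin: loose steel pin upright in the stand, about 0.12 kg. Origin: centre of its tip (bottom end); z runs up the pin. Rod 10 mm diameter, 110 mm long with 3 mm chamfer at the tip, then a collar 26 mm diameter, 5 mm thick, then a round black head 18 mm diameter, 30 mm high, to grip. In the stand its top is 155 mm above the bench.
- long_pin_collar (a point): centre of the underside of the long pin's collar, 110 mm above its tip
- short_pin: a like pin with a rod of only 68 mm, total 103 mm, in the other hole of the stand (top 113 mm above the bench), too short for the job. Origin: centre of its tip; z up the pin.

How it is judged (in metres and radians):
On the way, in this order (a step that is already met when the one before it is completed fails the run):
1. the door is shut and seated on its catch (within 0.015 rad) (value of joint guard_door below 0.015 rad), for 0.2 s.
2. the long pin's tip is through the door's bushing and not yet in the lower one (z of long_pin in the frame of upper_bushing below -0.017 m and z of long_pin in the frame of lower_bushing above 0 m and horizontal distance between long_pin and upper_bushing below 0.01 m and value of joint guard_door below 0.02 rad), for 0.1 s.
At the end, for the whole second after the job is handed in: Door under 0.015 rad; fingers hold the long pin (over 3 N), still, upright within 0.06 rad, within 5 mm of both bushing axes, tip at least 5 mm out below the lower bushing, collar 5 to 23 mm above the upper one; short pin moved under 15 mm (value of joint guard_door below 0.015 rad and z of long_pin in the frame of lower_bushing below -0.021 m and horizontal distance between long_pin and lower_bushing below 0.005 m and z of long_pin_collar in the frame of upper_bushing between 0.005 and 0.023 m and horizontal distance between long_pin_collar and upper_bushing below 0.005 m and angle between long_pin's own z axis and vertical below 0.06 rad and contact force between the fingers and long_pin above 3 N and linear speed of long_pin below 0.02 m/s and distance of short_pin from where it was at the start of the episode below 0.015 m); the arm keeps its last pose, push and grip.
It fails at once if the short pin is pulled out of the stand or knocked (moved more than 20 mm) (distance of short_pin from where it was at the start of the episode above 0.02 m).
It also fails if it takes over 62 s, if anything falls off the work surface, if the arm or the gripper's body presses on something with over 40 N, if the wrist force passes 120 N, or if a joint passes its speed limit or range.

## Robot

A 6-joint arm with a two-finger parallel gripper is mounted at the origin on a cart in front of the work surface, level with it; the furniture and walls round the work are solid. World frame = base frame: x ahead of the robot, y to its left, z up, the work surface at z = 0. Lengths are in mm, angles in degrees, forces in N, time in s.
With the tool pointing down it reaches from about 350 to 850 mm from the base axis. Payload 8.1 kg.
Tool frame: the origin (TCP) lies at the very end of the fingers, on their centre line; the grasp point (between the pads) lies 19 mm behind it; z points along the fingers, y is the line along which they close (so a half turn about z gives the same grasp; the last joint's range is limited). The gripper opens to 85 mm and grips with 20 to 120 N. Pads are 22 mm wide; open, the fingers measure 114 mm over their backs; the gripper's body (76 mm by 85 mm) begins 54 mm behind the grasp point. The pads swing forward as they close: fully open they stand 13 mm farther back than shut.
Start: joints at [61.054, 7.471, 85.268, -0, 87.261, -4.893], TCP at [244.526, 547.916, 231.292] pointing down, gripper open.
Joint ranges: [-169.43, 169.43], [-51.17, 129.36], [1.28, 143.12], [-76.62, 256.62], [0, 156.53], [-152.29, 152.29]. Speed limits (degrees/s): [136.94, 136.94, 159.86, 180, 180, 180].

## Interface

Orientations are given as [roll, pitch, yaw] about the fixed x, y, z axes, in that order (R = Rz(yaw) Ry(pitch) Rx(roll)).
In Python, from bench import status, viewer, job gives the robot as it stands.
- The arm moves only by the tool arm_command, never from a script. Its argument "targets" is a list that holds one entry, the list of rows, each a list of 7 numbers: the shift along the world's x, y, z in m, then the turn, a rotation vector about the world's x, y, z in rad, then the opening, from -1 (shut) to 1 (fully open). In form: [[[dx, dy, dz, rx, ry, rz, gripper], ...]]. A call has 1 to 10 rows; each row shifts and turns the commanded pose from where the row before left it; what a row does not reach is not made up. A row lasts 1/8 s, in which the tool goes at most 62.5 mm and 10.7 degrees, less where a joint would pass 70% of its speed; a pose out of reach is approached as far as the arm can. A call with a gripper value outside its range is refused whole. The fingers move at their own pace and stop on an object; "force" is the grip in N (left out, the last holds). Time passes only in rows, so rows that do not move let the fingers close. It gives the time, the measured TCP pose, the force, the opening and the grip force at its end, in the units of the state.
- status.sense(): the state, without advancing time (a new reading comes with each control period).
- viewer.snapshot(name): name is "scene" or "top"; returns the picture (384x512x3 uint8, red, green, blue); there is no depth.
- viewer.camera_model(name): a dict with "vertical_fov" (degrees; the focal length in pixels is half the picture's height over the tangent of half this angle, whatever the lens; pixels are square), "cx", "cy" (the principal point, pixels), "xyz" and "attitude" of the camera in the world. Camera axes: x right, y down, z forward; pixel columns grow to the right and rows downward; lengths in mm; the calibration is good to about 2 mm. A picture is of the moment at which its call begins. camera_model takes no time and is no camera call.
- job.hand_in(): hands the job in; it is judged then, once.
The state is a dict: "time": time; "joint_pos": joint angles; "qd": joint speeds; "joint_efforts": joint torques, N m; "tool_pos": TCP position; "tcp_rot": TCP orientation; "ft_force": force on the tool from outside, world axes, zero at the start; "wrist_torque": the same for the moment, N m; "finger_gap": finger opening in mm; "grip_force": force on a finger pad.
Only numpy, scipy, OpenCV 4.12 (cv2) and the standard library are available. Lean on these libraries where they do the work, as an engineer would, in place of code of your own. Each camera call takes 0.05 s, during which the arm holds its last target. There are 200 camera calls.

## Working session

There is one attempt and no reset: what is moved stays moved. The work goes in short steps, Python scripts to look and compute and a tool call to move; the robot and the scene stay as the last step left them, time stands still between calls to the robot, and variables do not carry over. Pictures are saved under pics/ and viewed, at most 11 in all, crops included, and the job is handed in when it is done.

Besides the shell and the picture viewer there is one more tool, called after "Request:" as a command line: name --argument value ..., lists and objects as JSON in quotes. arm_command: Moves the arm, as the interface text tells. Its arguments: {"type":"object","properties":{"targets":{"type":"array"},"force":{"type":"number"}},"required":["targets"]}

```bash
mkdir -p pics; ls; python3 - <<'E'
from bench import status, viewer
import cv2
for n in ("scene","top"):
    im=viewer.snapshot(n); cv2.imwrite(f"pics/{n}0.png",im[:,:,::-1]); print(n,viewer.camera_model(n))
s=status.sense(); print(s)
E
```

```text
pics
scene {'vertical_fov': 44.01004895046853, 'cx': 261.4219052826068, 'cy': 195.2165703617977, 'xyz': array([ 111.82160845, -522.95361966,  603.96141893]), 'attitude': array([-120.97638733,    1.20891391,  -30.82279881])}
top {'vertical_fov': 48.93507289868128, 'cx': 258.1818519038262, 'cy': 183.53343563583908, 'xyz': array([ 439.79645563,  152.61550702, 1103.89733157]), 'attitude': array([-174.64331752,    0.49107571,  -91.23371352])}
{'time': 0.1, 'joint_pos': array([ 6.10540056e+01,  7.50938431e+00,  8.53232154e+01,  7.16885625e-04,
        8.72635389e+01, -4.89360167e+00]), 'qd': array([ 0.04710536, -0.10007019, -0.20775506, -0.0666928 ,  0.07212213,
        0.07661929]), 'joint_efforts': array([ 1.39891825e-03, -5.70949495e+01, -5.01943445e+01, -1.61729436e-04,
        8.19986133e-03,  1.40592892e-04]), 'tool_pos': array([244.27864289, 547.4694511 , 230.36222862]), 'tcp_rot': array([-1.79904273e+02, -8.91456198e-03,  1.55947565e+02]), 'ft_force': array([-0.73674241, -0.4631399 ,  0.06084859]), 'wrist_torque': array([-0.00706763,  0.02019716, -0.00130032]), 'grip_force': 0.0, 'finger_gap': 85.26347136292124}
```

View pics/scene0.png

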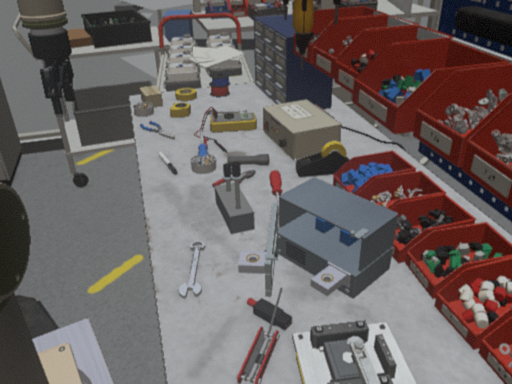

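View pics/top0.png

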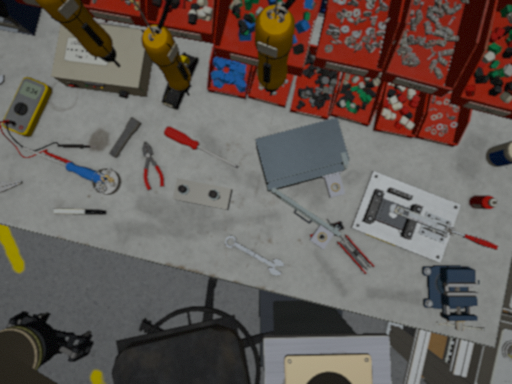

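The scene view shows the box near (335,235), the open door's lug at (253,260), the lower lug at (328,278) and the stand at (235,205). In the top view the stand is at (203,194), the door lug at (322,236) and the lower lug at (334,185). I'll zoom in next.

```bash
python3 - <<'E'
import cv2,numpy as np
s=cv2.imread("pics/scene0.png");t=cv2.imread("pics/top0.png")
a=cv2.resize(s[140:300,205:405],None,fx=4,fy=4,interpolation=cv2.INTER_CUBIC)[:600]
cv2.imwrite("pics/sc.png",a)
b=cv2.resize(t[110:260,160:360],None,fx=4,fy=4,interpolation=cv2.INTER_CUBIC)
cv2.imwrite("pics/tc.png",b)
E
```

```text
(no output)
```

View pics/sc.png

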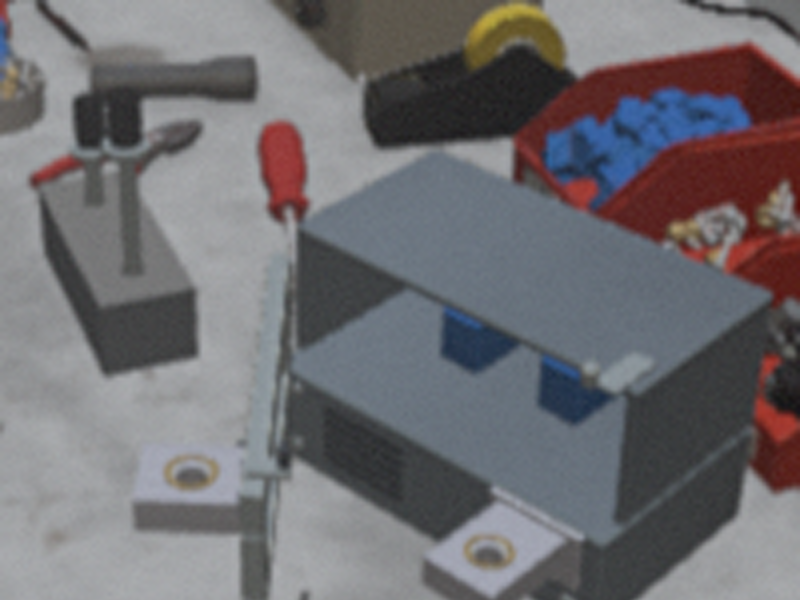

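View pics/tc.png

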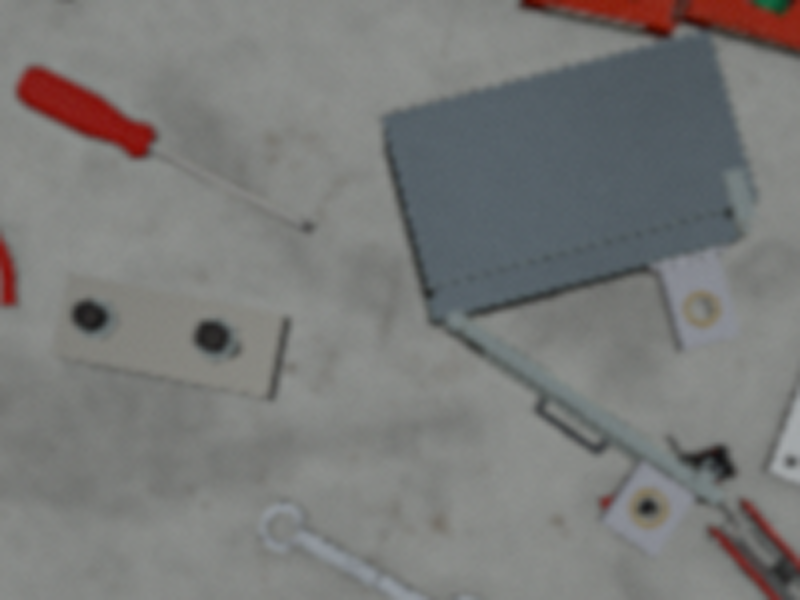

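```bash
cat > h.py <<'E'
import numpy as np, cv2
from scipy.spatial.transform import Rotation as R
from bench import viewer
class Cam:
    def __init__(s,n):
        m=viewer.camera_model(n); s.f=192/np.tan(np.radians(m["vertical_fov"]/2)); s.c=np.array([m["cx"],m["cy"]])
        s.o=np.array(m["xyz"]); s.R=R.from_euler("xyz",m["attitude"],degrees=True).as_matrix()
    def ray(s,p): return s.R@np.r_[(np.array(p)-s.c)/s.f,1]
    def plane(s,p,z): d=s.ray(p); return s.o+d*(z-s.o[2])/d[2]
    def proj(s,X): q=s.R.T@(np.array(X)-s.o); return s.c+s.f*q[:2]/q[2]
S,T=Cam("scene"),Cam("top")
def tri(ps,pt):
    a,b=S.ray(ps),T.ray(pt); k=np.linalg.lstsq(np.c_[a,-b],T.o-S.o,rcond=None)[0]
    A,B=S.o+a*k[0],T.o+b*k[1]; return (A+B)/2,np.linalg.norm(A-B)
def sc(u,v): return np.array([205+(u+.5)/4-.5,140+(v+.5)/4-.5])
def tc(u,v): return np.array([160+(u+.5)/4-.5,110+(v+.5)/4-.5])
E
python3 - <<'E'
from h import *
def brass(n,f,c,r=10):
    im=cv2.imread(f).astype(int); x,y=np.round(c).astype(int); w=im[y-r:y+r+1,x-r:x+r+1]
    b=w[:,:,2]-w[:,:,0]; m=b>25
    vv,uu=np.nonzero(m); e=np.array([uu.mean()+x-r,vv.mean()+y-r])
    if m.sum()>5:
        (cx,cy),_,_=cv2.fitEllipse(np.c_[uu,vv].astype(np.float32)); e2=(cx+x-r,cy+y-r)
    return e,e2,m.sum()
for nm,a,b in (("low",sc(489,552),tc(701,309)),("up",sc(191,472),tc(648,507))):
    A=brass("s","pics/scene0.png",a);B=brass("t","pics/top0.png",b); print(nm,a,A,b,B)
    print(tri(a,b),tri(A[1],B[1]), T.plane(B[1],52 if nm=="low" else 116), S.plane(A[1],52 if nm=="low" else 116))
for nm,a,b in (("longcollar",sc(124,150),tc(214,338)),("longtop",sc(124,97),tc(211,336)),("shorttop",sc(90,99),tc(89,314)),
  ("roofFL",sc(300,222),tc(430,320)),("roofBL",sc(435,152),tc(385,116)),("roofBR",sc(772,298),tc(710,38)),("roofFR",sc(635,392),tc(742,240))):
    print(nm,*tri(a,b))
print("bases z46",S.plane(sc(133,271),46),S.plane(sc(94,202),46))
print("standtop TL,TR,BL,BR",[T.plane(tc(*p),46)[:2].round(1) for p in((70,276),(289,318),(60,356),(272,398))])
print("roof z130",[T.plane(tc(*p),130)[:2].round(1) for p in((430,320),(385,116),(710,38))])
print("dooredge z130",[T.plane(tc(*p),130)[:2].round(1) for p in((455,312),(715,500))])
E
```

```text
low [326.875 277.625] (array([326.29411765, 277.82352941]), (np.float64(326.8090181350708), np.float64(277.3048677444458)), np.int64(17)) [334.875 186.875] (array([335.83333333, 188.66666667]), (np.float64(338.5), np.float64(190.0)), np.int64(6))
(array([525.12921582, -31.09403033,  54.07503672]), np.float64(1.5081633928117346)) (array([517.29428932, -38.61523593,  63.72461673]), np.float64(0.5906190466821961)) [517.9144568  -40.60548089  52.        ] [526.38249644 -28.21911205  52.        ]
up [252.375 257.625] (array([251.88, 258.8 ]), (np.float64(252.28799438476562), np.float64(257.45662784576416)), np.int64(25)) [321.625 236.375] (array([319.44444444, 236.55555556]), (np.float64(318.78003692626953), np.float64(236.71564865112305)), np.int64(9))
(array([405.16619343,  15.29323272, 117.95372059]), np.float64(2.3045259517375105)) (array([405.93332411,  20.61211845, 114.22430668]), np.float64(1.1585477933707369)) [405.48024429  21.11471998 116.        ] [405.39075208  18.39731579 116.        ]
longcollar [508.39641201 265.36464658 121.50388522] 2.6525244390652785
longtop [507.9952882  262.97737073 153.98845907] 1.0107822650846139
shorttop [525.21262434 339.31609677 115.00894649] 1.3898629229386095
roofFL [523.33207411 134.52855211 137.32808664] 16.699787760800135
roofBL [635.76117826 162.92292579 129.56189338] 3.0571766221392442
roofBR [679.13447329 -29.71000897 130.45405781] 0.5783427664403792
roofFR [567.57885385 -49.53241395 132.54620719] 21.285746380859457
bases z46 [508.08526068 264.97937159  46.        ] [524.61762306 343.35966662  46.        ]
standtop TL,TR,BL,BR [array([556.2, 363.9]), array([526.5, 226. ]), array([505.8, 370.4]), array([476.5, 237.5])]
roof z130 [array([516.7, 138.6]), array([637. , 162.1]), array([679. , -29.6])]
dooredge z130 [array([521., 124.]), array([409.8, -22. ])]
```

The long pin is the one nearer the box, in the -y hole. From the measurements:

| Item | Value |
|---|---|
| Long pin | about (508, 264) |
| Hinge | about (514, 125) |
| Box yaw | about 12.5° |
| Door angle | about 0.85 rad |
| Lower bushing | about (525, -31) |

I'll move to just outside the door with the fingers shut.

Request:
arm_command --targets '[[[0.018,-0.046,0,0,0,0.0637,-1],[0.018,-0.046,0,0,0,0.0637,-1],[0.018,-0.046,0,0,0,0.0637,-1],[0.018,-0.046,0,0,0,0.0637,-1],[0.018,-0.046,0,0,0,0.0637,-1],[0.018,-0.046,0,0,0,0.0637,-1],[0.018,-0.046,0,0,0,0.0637,-1],[0.018,-0.046,0,0,0,0.0637,-1],[0.018,-0.046,0,0,0,0.0637,-1],[0.018,-0.046,0,0,0,0.0637,-1]]]'

```text
time: 1.35
tool_pos: [424.7, 86.4, 231.1]
tcp_rot: [180.0, -0.0, -167.4]
ft_force: [0.7, 0.1, -0.1]
finger_gap: 0.2
grip_force: 0.0
```

Request:
arm_command --targets '[[[0,0,-0.023,0,0,0,-1],[0,0,-0.023,0,0,0,-1],[0,0,-0.023,0,0,0,-1],[0,0,-0.023,0,0,0,-1],[0,0,-0.023,0,0,0,-1],[0,0,0,0,0,0,-1]]]'

```text
time: 2.1
tool_pos: [422.6, 87.7, 114.2]
tcp_rot: [180.0, -0.3, -167.6]
ft_force: [-0.1, -0.6, -0.5]
finger_gap: -0.3
grip_force: 0.0
```

```bash
python3 - <<'E'
from h import *
from bench import status
s=status.sense(); print({k:np.round(s[k],2) for k in("time","tool_pos","tcp_rot","ft_force","finger_gap")})
im=viewer.snapshot("scene")[:,:,::-1]; t=viewer.snapshot("top")[:,:,::-1]
cv2.imwrite("pics/s1.png",im);cv2.imwrite("pics/t1.png",t)
a=cv2.resize(im[120:310,180:380],(400,380));b=cv2.resize(t[130:320,200:400],(400,380)); cv2.imwrite("pics/c1.png",np.hstack([a,b]))
H=np.array([513.6,125]);th0=12.5
for a in np.radians([48.4,40,30,20,10,5,3,0,-2]):
    th=np.radians(th0)-a; e=np.array([np.sin(th),-np.cos(th)]);n=np.array([-np.cos(th),-np.sin(th)])
    d=11*np.cos(a)+14.5*abs(np.sin(a)); print(round(np.degrees(a)),(H+85*e+(5+d)*n).round(1))
E
```

```text
{'time': np.float64(2.1), 'tool_pos': array([422.56,  87.75, 114.16]), 'tcp_rot': array([ 179.96,   -0.27, -167.55]), 'ft_force': array([-0.06, -0.56, -0.48]), 'finger_gap': np.float64(-0.3)}
48 [445.   69.7]
40 [454.2  60.1]
30 [467.3  50.5]
20 [482.4  43.4]
10 [499.   39.3]
5 [507.6  38.5]
3 [511.1  38.4]
0 [516.4  38.6]
-2 [518.9  38.6]
```

View pics/c1.png

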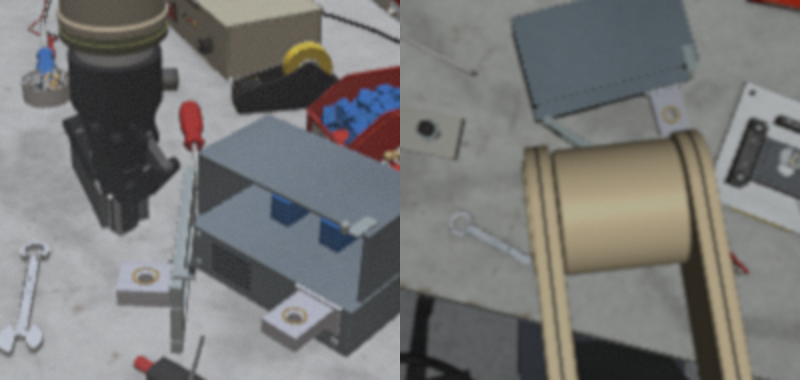

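The shut fingers stand just in front of the door's outer face, with the lug clear of them. Next I'll push along the arc.

Request:
arm_command --targets '[[[0.011,-0.009,0,0,0,0,-1],[0.0115,-0.009,0,0,0,0,-1],[0.0045,-0.005,0,0,0,0,-1],[0.0045,-0.0045,0,0,0,0,-1],[0.0065,-0.005,0,0,0,0,-1],[0.0065,-0.005,0,0,0,0,-1],[0.0075,-0.0035,0,0,0,0,-1],[0.0075,-0.0035,0,0,0,0,-1],[0.008,-0.002,0,0,0,0,-1],[0.008,-0.002,0,0,0,0,-1]]]'

```text
time: 3.45
tool_pos: [500.6, 39.3, 116.2]
tcp_rot: [180.0, -0.0, -167.6]
ft_force: [-0.4, -0.3, -1.0]
finger_gap: 0.3
grip_force: 0.3
```

Request:
arm_command --targets '[[[0.004,0,0,0,0,0,-1],[0.004,0,0,0,0,0,-1],[0.002,0,0,0,0,0,-1],[0.002,0,0,0,0,0,-1]]]'

```text
time: 3.95
tool_pos: [512.0, 39.5, 116.3]
tcp_rot: [180.0, -0.0, -167.5]
ft_force: [-1.8, 1.7, 0.3]
finger_gap: -0.0
grip_force: 0.2
```

Request:
arm_command --targets '[[[0.001,0,0,0,0,0,-1],[0.0015,0,0,0,0,0,-1],[0.001,0,0,0,0,0,-1],[0.001,0,0,0,0,0,-1]]]'

```text
time: 4.45
tool_pos: [516.1, 39.4, 116.2]
tcp_rot: [180.0, -0.1, -167.6]
ft_force: [-5.9, 0.8, 3.9]
finger_gap: 0.1
grip_force: 2.7
```

```bash
python3 - <<'E'
from h import *
im=viewer.snapshot("scene")[:,:,::-1]; cv2.imwrite("pics/s2.png",im)
cv2.imwrite("pics/c2.png",cv2.resize(im[170:320,240:440],(800,600),interpolation=cv2.INTER_CUBIC))
E
```

```text
(no output)
```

View pics/c2.png

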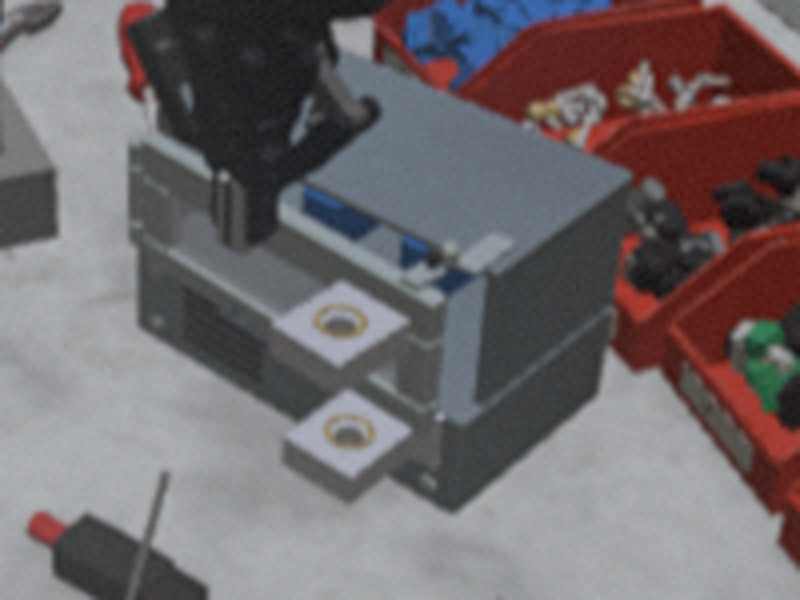

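The door is nearly shut, with the fingers on its face at crop (240,210) and the catch resisting. The upper bushing is at crop (341,321) and the lower one at (349,432). I'll keep pushing.

Request:
arm_command --targets '[[[0.001,0,0,0,0,0,-1],[0.001,0,0,0,0,0,-1]]]'

```text
time: 4.75
tool_pos: [516.6, 39.4, 116.1]
tcp_rot: [180.0, -0.3, -167.5]
ft_force: [-12.8, -0.5, 7.3]
finger_gap: -0.1
grip_force: 6.0
```

Request:
arm_command --targets '[[[0.001,0,0,0,0,0,-1],[0.001,0,0,0,0,0,-1]]]'

```text
time: 5.0
tool_pos: [520.1, 39.6, 116.1]
tcp_rot: [180.0, -0.0, -167.5]
ft_force: [-1.2, -0.0, 1.1]
finger_gap: 0.1
grip_force: 0.3
```

Request:
arm_command --targets '[[[0.001,0,0,0,0,0,-1],[0.001,0,0,0,0,0,-1]]]'

```text
time: 5.25
tool_pos: [521.2, 39.4, 116.0]
tcp_rot: [180.0, -0.2, -167.5]
ft_force: [-13.3, 0.5, 8.7]
finger_gap: -0.3
grip_force: 6.4
```

The force dropped and then rose hard against the stop, so the catch has snapped. I'll back off, lift, and go over the long pin with the gripper open.

Request:
arm_command --targets '[[[-0.015,-0.003,0,0,0,0,-1],[-0.015,-0.003,0.01,0,0,0,-1],[0,0,0.035,0,0,0,-1],[0,0,0.04,0,0,0,0],[0,0.02,0.02,0,0,0,1],[0,0.03,0,0,0,0,1]]]'

```text
time: 6.0
tool_pos: [494.6, 83.4, 224.4]
tcp_rot: [-179.9, 0.3, -167.7]
ft_force: [0.0, 0.0, -0.2]
finger_gap: 53.9
grip_force: 0.0
```

```bash
python3 - <<'E'
from h import *
from bench import status
s=status.sense(); print(s["tool_pos"].round(1),s["tcp_rot"].round(1),s["finger_gap"])
im=viewer.snapshot("scene")[:,:,::-1]; cv2.imwrite("pics/s3.png",im)
im=viewer.snapshot("top")[:,:,::-1]; cv2.imwrite("pics/t3.png",im)
im=cv2.imread("pics/s3.png")
# brass ring centres + angle check: vertical separation
hsv=im.astype(int); m=((hsv[:,:,2]-hsv[:,:,0])>20).astype(np.uint8); m[:235]=0;m[300:]=0;m[:,:300]=0;m[:,350:]=0
k,l,st,c=cv2.connectedComponentsWithStats(cv2.dilate(m,np.ones((2,2))))
for i in range(1,k): print(st[i],c[i]) if st[i][4]>3 else 0
for u,v in((341,321),(349,432)):
    p=np.array([240+(u+.5)/4-.5,170+(v+.5)/4-.5]); print(p,S.plane(p,116 if v<400 else 52))
E
```

```text
[494.6  83.4 224.4] [-179.9    0.3 -167.7] 53.90614145091981
[322 245  15   8  70] [329.34285714 248.74285714]
[321 274  14   9  71] [327.54929577 278.21126761]
[324.875 249.875] [517.81215294 -28.94211575 116.        ]
[326.875 277.625] [525.96411628 -28.95078883  52.        ]
```

Request:
arm_command --targets '[[[0.0027,0.0361,0,0,0,0,1],[0.0027,0.0361,0,0,0,0,1],[0.0027,0.0361,0,0,0,0,1],[0.0027,0.0361,0,0,0,0,1],[0.0027,0.0361,0,0,0,0,1],[0,0,0,0,0,0,0.2]]]'

```text
time: 6.85
tool_pos: [506.1, 265.4, 220.8]
tcp_rot: [180.0, -0.0, -167.4]
ft_force: [0.3, 0.4, 0.9]
finger_gap: 69.5
grip_force: 0.0
```

```bash
python3 - <<'E'
from h import *
from bench import status
s=status.sense(); print(s["tool_pos"].round(1),s["tcp_rot"].round(1),s["finger_gap"])
im=viewer.snapshot("scene")[:,:,::-1]
t=cv2.imread("pics/t3.png")
a=cv2.resize(im[110:240,190:290],(400,520),interpolation=cv2.INTER_CUBIC)
b=cv2.resize(t[170:230,160:250],(400,267),interpolation=cv2.INTER_CUBIC)
o=np.zeros((520,800,3),np.uint8);o[:,:400]=a;o[:267,400:]=b
cv2.imwrite("pics/c4.png",o)
E
```

```text
[506.1 265.4 220.8] [ 180.    -0.  -167.4] 69.48650358359056
```

View pics/c4.png

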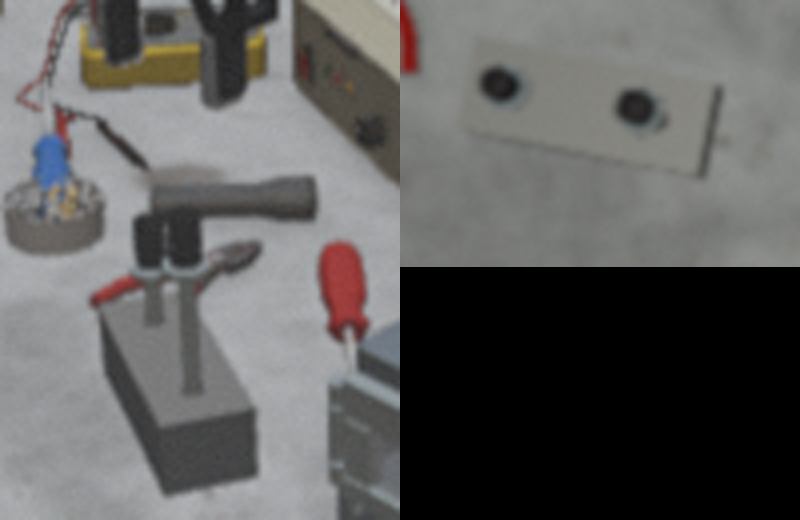

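The long pin is the nearer, taller one: head at crop (185,235) in the scene part and (636,107) in the top part. The open fingers straddle it from above. I'll lower to z ≈ 128 and close.

Request:
arm_command --targets '[[[0.002,-0.0015,-0.018,0,0,0,0.2],[0,0,-0.025,0,0,0,0.2],[0,0,-0.025,0,0,0,0.2],[0,0,-0.02,0,0,0,0.2],[0,0,-0.005,0,0,0,0.2],[0,0,0,0,0,0,0.2]]]'

```text
time: 7.65
tool_pos: [508.1, 262.1, 128.2]
tcp_rot: [-180.0, -0.0, -167.6]
ft_force: [0.2, 0.5, 0.8]
finger_gap: 51.1
grip_force: 0.0
```

Request:
arm_command --targets '[[[0,0,0,0,0,0,-0.3],[0,0,0,0,0,0,-0.5],[0,0,0,0,0,0,-0.7],[0,0,0,0,0,0,-1],[0,0,0,0,0,0,-1],[0,0,0,0,0,0,-1]]]' --force 20

```text
time: 8.4
tool_pos: [508.6, 263.0, 129.3]
tcp_rot: [180.0, 0.1, -167.5]
ft_force: [-0.8, 1.4, 5.8]
finger_gap: 17.5
grip_force: 19.9
```

The grip is on the head (17.5 mm gap). I'll firm it up and lift straight out.

Request:
arm_command --targets '[[[0,0,0.001,0,0,0,-1],[0,0,0.001,0,0,0,-1],[0,0,0.008,0,0,0,-1],[0,0,0.02,0,0,0,-1],[0,0,0.03,0,0,0,-1],[0,0,0.03,0,0,0,-1],[0,0,0.03,0,0,0,-1],[0,0,0.03,0,0,0,-1]]]' --force 60

```text
time: 9.4
tool_pos: [508.1, 261.4, 281.1]
tcp_rot: [-179.9, 0.1, -167.6]
ft_force: [0.2, -1.5, -0.4]
finger_gap: 16.0
grip_force: 58.8
```

Request:
arm_command --targets '[[[0.0016,-0.0293,0,0,0,0,-1],[0.0016,-0.0293,0,0,0,0,-1],[0.0016,-0.0293,0,0,0,0,-1],[0.0016,-0.0293,0,0,0,0,-1],[0.0016,-0.0293,0,0,0,0,-1],[0.0016,-0.0293,0,0,0,0,-1],[0.0016,-0.0293,0,0,0,0,-1],[0.0016,-0.0293,0,0,0,0,-1],[0.0016,-0.0293,0,0,0,0,-1],[0.0016,-0.0293,0,0,0,0,-1]]]'

```text
time: 10.65
tool_pos: [523.7, -32.4, 280.1]
tcp_rot: [-179.9, 0.0, -167.6]
ft_force: [-0.3, 1.5, -1.1]
finger_gap: 16.0
grip_force: 58.8
```

Request:
arm_command --targets '[[[0,0,0,0,0,0,-1],[0,0,0,0,0,0,-1]]]'

```text
time: 10.9
tool_pos: [523.9, -30.8, 279.3]
tcp_rot: [-180.0, 0.0, -167.6]
ft_force: [-0.3, 0.5, -1.5]
finger_gap: 16.4
grip_force: 58.8
```

```bash
python3 - <<'E'
from h import *
from bench import status
s=status.sense(); print(s["tool_pos"].round(2),s["tcp_rot"].round(2),s["finger_gap"])
im=viewer.snapshot("scene")[:,:,::-1];cv2.imwrite("pics/s5.png",im);cv2.imwrite("pics/t5.png",viewer.snapshot("top")[:,:,::-1])
cv2.imwrite("pics/c5.png",cv2.resize(im[150:300,250:400],(600,600),interpolation=cv2.INTER_CUBIC))
E
```

```text
[523.89 -30.78 279.3 ] [-1.7997e+02  2.0000e-02 -1.6760e+02] 16.364311289112262
```

View pics/c5.png

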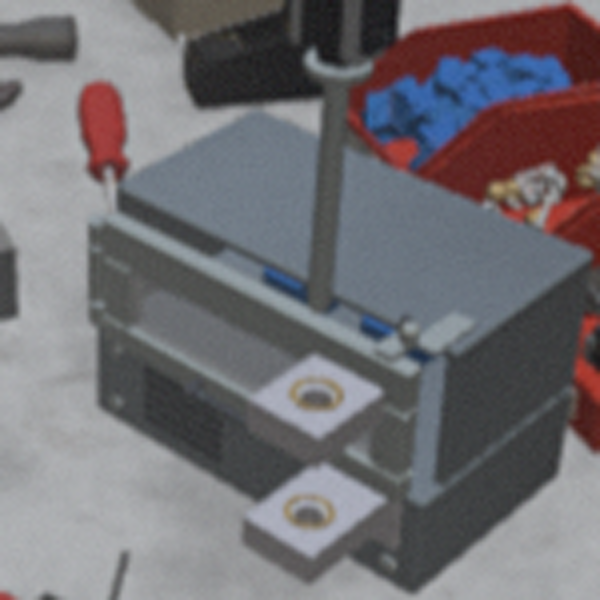

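The pin is held upright: collar at crop (338,65), tip about (320,308), upper ring (317,395), lower ring (309,511). I'll measure the offsets with subpixel fits.

```bash
python3 - <<'E'
from h import *
def ring(f,c,th,r=9):
    im=cv2.imread(f).astype(float); x,y=np.round(c).astype(int); w=im[y-r:y+r+1,x-r:x+r+1]
    b=w[:,:,2]-w[:,:,0]; b=b-np.median(b); m=b>th*b.max(); vv,uu=np.nonzero(m)
    e=cv2.fitEllipse(np.c_[uu,vv].astype(np.float32)) if m.sum()>5 else ((0,0),0,0)
    return np.array(e[0])+[x-r,y-r],np.round(e[1],1),m.sum()
def full(u,v): return np.array([250+(u+.5)/4-.5,150+(v+.5)/4-.5])
for nm,z,c in(("up",116,full(317,395)),("lo",52,full(309,511))):
    for th in(.35,.5):
      for f in ("pics/s5.png","pics/s3.png"):
        p,ax,n=ring(f,c,th); print(nm,f,p.round(2),ax,n,S.plane(p,z)[:2].round(1))
    print(" eye",c,S.plane(c,z)[:2].round(1))
print("top eye low t0",T.plane(tc(701,309),52))
for z,P in((52,(525,-30,52)),(116,(525,-30,116))):
    q=T.proj(P)
    for f in("pics/t0.png","pics/top0.png","pics/t3.png","pics/t1.png"):
        if cv2.imread(f) is None: continue
        p,ax,n=ring(f,q,.45,7); print(z,f,q.round(1),p.round(2),ax,n,T.plane(p,z)[:2].round(1))
# rod edges in s5
g=cv2.cvtColor(cv2.imread("pics/s5.png"),cv2.COLOR_BGR2GRAY).astype(float); g=cv2.GaussianBlur(g,(3,3),0)
for v in range(174,232,4):
    u0=int(round(335-(v-166)*20/243)); row=g[v,u0-7:u0+8]; d=np.diff(row); i=np.argmin(d[:8]);j=7+np.argmax(d[7:])
    pv=[S.proj((523.9,-30.8,z)) for z in(160,270)]; pu=np.interp(v,[pv[1][1],pv[0][1]],[pv[1][0],pv[0][0]])
    print(v,row.round().astype(int),"exp",round(pu,2),"c",u0)
print(S.proj((523.9,-30.8,160)))
E
```

```text
up pics/s5.png [328.78 248.08] [ 7.2 12.1] 60 [526.3 -28.5]
up pics/s3.png [328.77 248.06] [ 7.3 12. ] 57 [526.3 -28.5]
up pics/s5.png [328.63 247.89] [ 6.7 12.3] 35 [526.4 -28. ]
up pics/s3.png [328.63 247.91] [ 6.7 12.3] 36 [526.4 -28. ]
 eye [328.875 248.375] [525.9 -29.2]
lo pics/s5.png [326.8  277.35] [ 7.2 11.6] 57 [526.3 -28.3]
lo pics/s3.png [326.87 277.42] [ 7.4 11.4] 57 [526.3 -28.5]
lo pics/s5.png [326.88 277.31] [ 7.1 11.7] 45 [526.5 -28.3]
lo pics/s3.png [326.85 277.34] [ 7.  11.7] 44 [526.4 -28.3]
 eye [326.875 277.375] [526.4 -28.4]
top eye low t0 [525.94039179 -31.873414    52.        ]
52 pics/top0.png [334.1 187.3] [335.02 186.88] [7.7 7.9] 49 [525.9 -32.2]
52 pics/t3.png [334.1 187.3] [333.78 184.67] [ 9.1 13.7] 97 [531.5 -29.3]
52 pics/t1.png [334.1 187.3] [335.02 186.88] [7.6 7.8] 51 [525.9 -32.2]
116 pics/top0.png [338.8 185. ] [335.19 186.89] [7.3 7.9] 39 [520.6 -21.4]
116 pics/t3.png [338.8 185. ] [338.92 183.45] [ 5.6 12.6] 28 [528.5 -30.4]
116 pics/t1.png [338.8 185. ] [335.18 186.86] [7.3 7.9] 40 [520.7 -21.4]
174 [75 80 83 81 77 77 80 82 81 74 62 54 52 56 
[... 756 characters left out ...]
1.01 c 331
214 [119 118 112  97  84  81  83  83  84  93 108 117 118 117 116] exp 330.75 c 331
218 [104 110 105  91  81  81  83  82  85  96 110 117 118 117 117] exp 330.49 c 331
222 [ 64  65  63  65  73  80  82  82  82  86  98 111 116 116 117] exp 330.23 c 330
226 [149 141 127 112  99  90  86  82  75  69  71  83  93  94  92] exp 329.98 c 330
230 [ 95 106 120 133 143 150 153 152 150 147 142 134 126 120 118] exp 329.87 c 330
[329.87329972 227.5913469 ][ WARN:0@0.713] global loadsave.cpp:275 findDecoder imread_('pics/t0.png'): can't open/read file: check file path/integrity
[ WARN:0@0.772] global loadsave.cpp:275 findDecoder imread_('pics/t0.png'): can't open/read file: check file path/integrity
```

Both rings coincide in x and y, so the door is seated. I'll correct by roughly (+2.4, +0.3) mm, lower the tip to about 6 mm above the mouth, and re-measure against the ring there.

Request:
arm_command --targets '[[[0.0024,0.0003,-0.013,0,0,0,-1],[0,0,-0.015,0,0,0,-1],[0,0,-0.009,0,0,0,-1],[0,0,0,0,0,0,-1],[0,0,0,0,0,0,-1]]]'

```text
time: 11.62
tool_pos: [526.5, -30.3, 241.6]
tcp_rot: [-180.0, 0.0, -167.6]
ft_force: [-0.8, -0.2, -0.6]
finger_gap: 16.1
grip_force: 58.8
```

```bash
python3 - <<'E'
from h import *
from bench import status
s=status.sense(); P=s["tool_pos"]; print(P.round(2),s["tcp_rot"].round(2),s["ft_force"].round(1))
im=np.mean([viewer.snapshot("scene")[:,:,::-1].astype(float) for _ in range(4)],0);cv2.imwrite("pics/s6.png",im)
im=im.astype(np.uint8)
cv2.imwrite("pics/c6.png",cv2.resize(im[200:270,290:370],(800,600) if 0 else (640,560),interpolation=cv2.INTER_CUBIC))
tip=P-[0,0,119.3]; print("exp tip",S.proj(tip),"ring",S.proj((tip[0],tip[1],116)))
g=cv2.GaussianBlur(cv2.cvtColor(im,cv2.COLOR_BGR2GRAY),(3,3),0).astype(float)
for v in range(206,248,4): print(v,[int(x) for x in g[v,322:340]],np.interp(v,[S.proj(tip+[0,0,100])[1],S.proj(tip)[1]],[S.proj(tip+[0,0,100])[0],S.proj(tip)[0]]).round(2))
E
```

```text
[526.53 -30.3  241.56] [-1.7999e+02  1.0000e-02 -1.6756e+02] [-0.8 -0.2 -0.6]
exp tip [329.74386308 245.58346641] ring [329.54606892 248.58451184]
206 [121, 121, 121, 121, 120, 120, 114, 99, 83, 79, 81, 82, 83, 91, 106, 116, 118, 118] 332.35
210 [120, 120, 120, 120, 120, 118, 109, 91, 80, 79, 83, 83, 84, 95, 111, 118, 118, 116] 332.09
214 [119, 119, 119, 119, 120, 118, 107, 89, 80, 81, 84, 83, 87, 100, 113, 118, 118, 117] 331.83
218 [90, 98, 105, 111, 115, 112, 100, 85, 80, 82, 83, 84, 92, 107, 117, 118, 118, 118] 331.56
222 [63, 64, 64, 61, 59, 61, 67, 75, 81, 83, 83, 84, 94, 110, 118, 118, 118, 117] 331.3
226 [154, 150, 142, 128, 111, 93, 80, 78, 82, 83, 83, 82, 88, 94, 95, 92, 92, 96] 331.03
230 [87, 96, 108, 121, 127, 115, 93, 82, 82, 83, 86, 101, 120, 126, 122, 118, 115, 104] 330.77
234 [80, 80, 80, 79, 77, 76, 78, 82, 84, 83, 86, 103, 129, 146, 152, 154, 155, 150] 330.51
238 [90, 86, 83, 84, 83, 79, 79, 83, 84, 82, 78, 77, 77, 77, 79, 82, 88, 98] 330.24
242 [141, 154, 163, 163, 140, 104, 83, 81, 82, 89, 116, 148, 158, 147, 131, 115, 99, 87] 329.98
246 [163, 153, 150, 154, 154, 143, 130, 124, 128, 135, 140, 144, 152, 163, 171, 174, 174, 173] 329.74[ WARN:0@3.757] global loadsave.cpp:1063 imwrite_ Unsupported depth image for selected encoder is fallbacked to CV_8U.
```

View pics/c6.png

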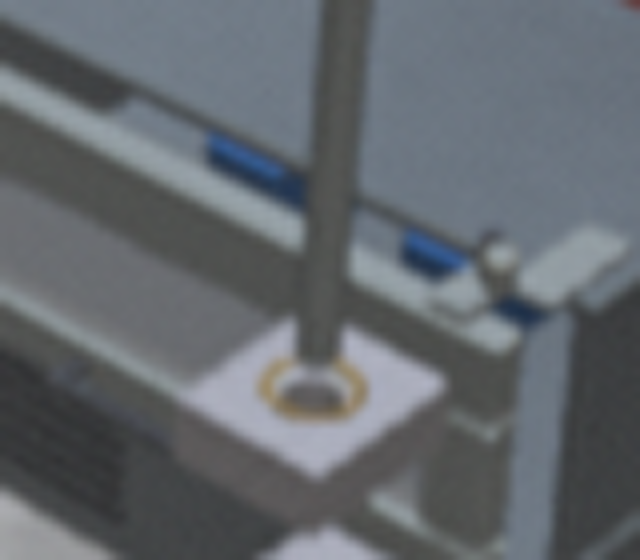

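The tip end sits at crop (319,362) and the ring centre at (313,388), which puts the pin slightly right of and beyond the bore. I'll shift by (-1.2, -0.8) mm and descend gently, watching the force.

Request:
arm_command --targets '[[[-0.0012,-0.0008,0,0,0,0,-1],[0,0,-0.002,0,0,0,-1],[0,0,-0.002,0,0,0,-1],[0,0,-0.0015,0,0,0,-1],[0,0,-0.0015,0,0,0,-1],[0,0,-0.001,0,0,0,-1],[0,0,-0.001,0,0,0,-1]]]'

```text
time: 12.7
tool_pos: [525.2, -31.1, 232.3]
tcp_rot: [-180.0, -0.0, -167.6]
ft_force: [-0.5, 0.0, -1.6]
finger_gap: 16.0
grip_force: 58.8
```

Request:
arm_command --targets '[[[0,0,-0.001,0,0,0,-1],[0,0,-0.001,0,0,0,-1],[0,0,0,0,0,0,-1]]]'

```text
time: 13.08
tool_pos: [525.2, -31.1, 230.2]
tcp_rot: [180.0, -0.0, -167.6]
ft_force: [-0.6, -0.1, -0.0]
finger_gap: 16.2
grip_force: 58.8
```

Request:
arm_command --targets '[[[0,0,-0.0015,0,0,0,-1],[0,0,-0.0015,0,0,0,-1],[0,0,-0.0015,0,0,0,-1],[0,0,0,0,0,0,-1]]]'

```text
time: 13.58
tool_pos: [525.1, -31.1, 225.6]
tcp_rot: [180.0, -0.0, -167.6]
ft_force: [0.3, -0.2, -1.0]
finger_gap: 16.0
grip_force: 58.8
```

Request:
arm_command --targets '[[[0,0,-0.002,0,0,0,-1],[0,0,-0.002,0,0,0,-1],[0,0,-0.002,0,0,0,-1],[0,0,-0.002,0,0,0,-1],[0,0,0,0,0,0,-1]]]'

```text
time: 14.2
tool_pos: [525.1, -31.1, 217.5]
tcp_rot: [180.0, -0.0, -167.6]
ft_force: [0.2, -0.3, -1.4]
finger_gap: 16.3
grip_force: 58.8
```

Request:
arm_command --targets '[[[0,0,-0.003,0,0,0,-1],[0,0,-0.003,0,0,0,-1],[0,0,-0.004,0,0,0,-1],[0,0,-0.004,0,0,0,-1],[0,0,-0.004,0,0,0,-1],[0,0,0,0,0,0,-1],[0,0,0,0,0,0,-1]]]'

```text
time: 15.08
tool_pos: [525.3, -31.1, 199.9]
tcp_rot: [-180.0, 0.0, -167.6]
ft_force: [-0.6, -0.7, -1.0]
finger_gap: 16.0
grip_force: 58.8
```

```bash
python3 - <<'E'
from h import *
from bench import status
s=status.sense(); P=s["tool_pos"]; print(P.round(2),s["tcp_rot"].round(2),s["ft_force"].round(1))
im=np.mean([viewer.snapshot("scene")[:,:,::-1].astype(float) for _ in range(4)],0).round().astype(np.uint8);cv2.imwrite("pics/s7.png",im)
cv2.imwrite("pics/c7.png",cv2.resize(im[215:295,290:370],(600,600),interpolation=cv2.INTER_CUBIC))
E
```

```text
[525.29 -31.11 199.88] [-1.8000e+02  1.0000e-02 -1.6756e+02] [-0.6 -0.7 -1. ]
```

View pics/c7.png

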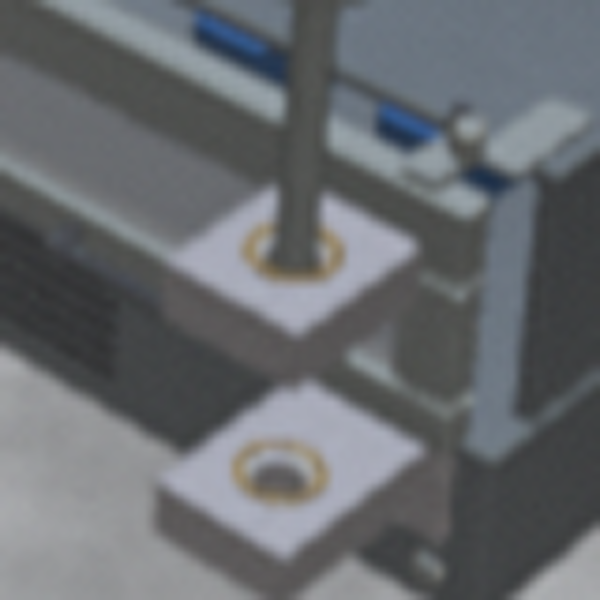

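The pin is inside the upper bore (rod centre at crop (296,250), ring (293,250)), with no contact force and the tip still above the lower bushing. I'll nudge it slightly left and continue to the lower mouth.

Request:
arm_command --targets '[[[-0.0004,0.0002,-0.004,0,0,0,-1],[0,0,-0.004,0,0,0,-1],[0,0,-0.004,0,0,0,-1],[0,0,-0.004,0,0,0,-1],[0,0,-0.004,0,0,0,-1],[0,0,-0.002,0,0,0,-1],[0,0,-0.002,0,0,0,-1],[0,0,-0.0015,0,0,0,-1],[0,0,-0.0015,0,0,0,-1],[0,0,0,0,0,0,-1]]]'

```text
time: 16.52
tool_pos: [524.7, -30.9, 172.7]
tcp_rot: [180.0, -0.0, -167.6]
ft_force: [0.8, -0.6, -1.5]
finger_gap: 16.6
grip_force: 58.8
```

Request:
arm_command --targets '[[[0,0,-0.0015,0,0,0,-1],[0,0,-0.0015,0,0,0,-1],[0,0,-0.0015,0,0,0,-1],[0,0,0,0,0,0,-1]]]'

```text
time: 17.02
tool_pos: [524.7, -30.8, 168.1]
tcp_rot: [180.0, -0.0, -167.6]
ft_force: [-0.0, -0.2, -0.7]
finger_gap: 16.0
grip_force: 58.8
```

Request:
arm_command --targets '[[[0,0,-0.0015,0,0,0,-1],[0,0,-0.0015,0,0,0,-1],[0,0,0,0,0,0,-1]]]'

```text
time: 17.4
tool_pos: [524.7, -30.9, 165.1]
tcp_rot: [180.0, -0.0, -167.6]
ft_force: [-0.0, -0.3, -0.8]
finger_gap: 16.0
grip_force: 58.8
```

Free entry into the lower bushing too, so I'll go to the final height.

Request:
arm_command --targets '[[[0,0,-0.003,0,0,0,-1],[0,0,-0.003,0,0,0,-1],[0,0,-0.003,0,0,0,-1],[0,0,-0.003,0,0,0,-1],[0,0,-0.003,0,0,0,-1],[0,0,-0.003,0,0,0,-1],[0,0,-0.003,0,0,0,-1],[0,0,-0.0025,0,0,0,-1],[0,0,-0.0025,0,0,0,-1],[0,0,0,0,0,0,-1]]]'

```text
time: 18.65
tool_pos: [524.7, -30.9, 139.0]
tcp_rot: [180.0, -0.0, -167.6]
ft_force: [-0.6, -1.0, -0.4]
finger_gap: 16.2
grip_force: 58.8
```

```bash
python3 - <<'E'
from h import *
from bench import status
s=status.sense(); P=s["tool_pos"]; print(P.round(2),s["tcp_rot"].round(2),s["ft_force"].round(1),s["grip_force"],s["time"])
im=np.mean([viewer.snapshot("scene")[:,:,::-1].astype(float) for _ in range(4)],0).round().astype(np.uint8);cv2.imwrite("pics/s8.png",im)
cv2.imwrite("pics/c8.png",cv2.resize(im[205:295,290:370],(712,600)if 0 else (533,600),interpolation=cv2.INTER_CUBIC))
for z in(116,130,135): print(z,(S.proj((P[0],P[1],z))-[290,205]).round(2)*6.667)
E
```

```text
[524.67 -30.86 139.02] [ 1.7999e+02 -2.0000e-02 -1.6755e+02] [-0.6 -1.  -0.4] 58.81904125213623 18.65
116 [259.07962 294.14804]
130 [262.0131  249.07912]
135 [263.07982 232.81164]
```

View pics/c8.png

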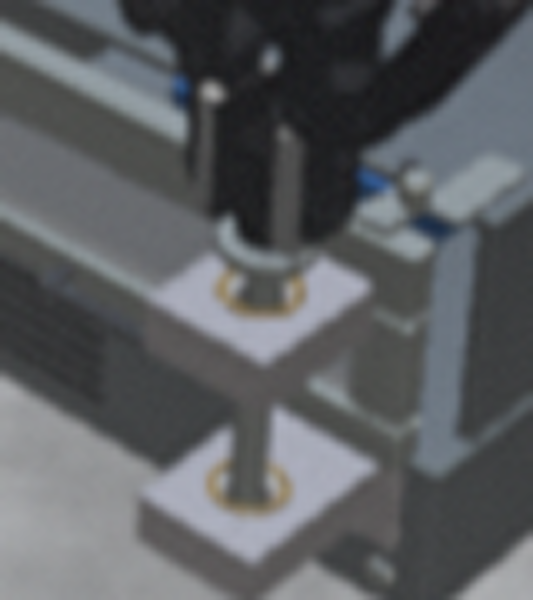

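The rod runs through both bushings, ring centres at crop (260,288) and (249,485). The collar underside measures about 15–16 mm above the upper bushing, and the contact force is near zero. That's within limits, so I'll hand in.

```bash
python3 -c "
from bench import job; print(job.hand_in())"
```

```text
the job is handed in; nothing more can be done
None
```

I handed the job in: the door is snapped shut and the long pin runs through both bushings, held upright by its head with its collar about 15 mm above the door's bushing; the short pin was left in the stand, and no verdict came back.

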